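# Bed the easel's bumpers and try its clip

### The arm

A 6-joint arm with a two-finger parallel gripper is mounted at the origin on the work surface. World frame = base frame: x ahead of the robot, y to its left, z up, the work surface at z = 0. Lengths are in m, angles in rad, forces in N, time in s.
With the tool pointing down it reaches from about 0.3 to 1 m from the base axis. Payload 5.1 kg.
Tool frame: the origin (TCP) lies at the very end of the fingers, on their centre line; the grasp point (between the pads) lies 19 mm behind it; z points along the fingers, y is the line along which they close (so a half turn about z gives the same grasp; the last joint's range is limited). The gripper opens to 95 mm and grips with 3 to 60 N. Pads are 20 mm wide; open, the fingers measure 119 mm over their backs; the gripper's body (75 mm by 180 mm) begins 59 mm behind the grasp point.
Start: joints at [-1.278, 0.124, 1.65, -0, 1.367, -0.083], TCP at [0.239, -0.605, 0.215] pointing down, gripper open.
Joint ranges: [-2.61, 2.61], [-1.02, 2.33], [0.03, 2.71], [-1.35, 4.49], [0.32, 2.68], [-2.91, 2.91]. Speed limits (rad/s): [2.57, 2.57, 3.14, 3.14, 3.14, 3.14].

### API

Orientations are given as a unit quaternion [x, y, z, w].
In Python, from rig import sense, read_camera, camera_info, hand_in gives the robot as it stands.
- The arm moves only by the tool step_arm, never from a script. Its argument "moves" is a list of rows, each a list of 2 entries, a list of its own where there are three numbers: the shift along the tool's x, y, z in mm, then the turn about the tool's z in degrees. A call has 1 to 10 rows; each row is the pose to reach, as a shift and turn from the pose commanded when the call began, along the tool's axes at that moment; what a row does not reach only later rows make up. A row lasts 1/10 s, in which the tool goes at most 50 mm and 8.59 degrees, less where a joint would pass 70% of its speed; a pose out of reach is approached as far as the arm can. A call with a gripper value outside its range is refused whole. "gripper" is the finger opening in mm, from 0 to 95.1, set as the call begins (left out, the last holds). The fingers move at their own pace and stop on an object; "newtons" is the grip in N (left out, the last holds). Time passes only in rows, so rows that repeat a pose let the fingers close. It gives the time, the measured TCP pose, the force, the opening and the grip force at its end, in the units of the state.
- sense(): the state, without advancing time (a new reading comes with each control period).
- read_camera(name): name is "scene" or "side" or "wrist"; returns (picture, depth): 400x640x3 uint8, red, green, blue; 400x640 float32, m along the optical axis (not along the pixel's ray), 0 where there is no reading.
- camera_info(name): a dict with "intrinsics" (3x3 intrinsics, pixels), "dist_coeffs" ([k1, k2, p1, p2, k3] as OpenCV has them; the pictures are not rectified), "xyz" and "orientation" of the camera in the world. Camera axes: x right, y down, z forward; pixel columns grow to the right and rows downward; lengths in m; the calibration is good to about 2 mm. A picture is of the moment at which its call begins: read the wrist's pose just before it. camera_info takes no time and is no camera call; for the wrist camera it gives the pose at the moment of the call.
- hand_in(): hands the job in; it is judged then, once.
The state is a dict: "clock": time; "joints": joint angles; "joint_vel": joint speeds; "tau": joint torques, N m; "tcp_pos": TCP position; "orientation": TCP orientation; "force": force on the tool from outside, world axes, zero at the start; "ft_torque": the same for the moment, N m; "grip_width": finger opening in m; "finger_force": force on a finger pad.
Only numpy, scipy, OpenCV 4.12 (cv2) and the standard library are available. Lean on these libraries where they do the work, as an engineer would, in place of code of your own. Each camera call takes 0.05 s, during which the arm holds its last target. There are 200 camera calls.

### The job

Get the red easel stand ready to take the gilt frame corner, using a fingertip only: press the taller rubber bumper on its foot gently straight down until it sinks onto its pad, then do the same to the lower, wider bumper, and last press the spring clip's thumb tab down a little way and let it spring back. Touch them one at a time in that order and lightly; the bumpers are still loose, so do not pick them up or shift them from their places, and leave everything else on the bench undisturbed.

Things in the scene. Friction and masses are not known exactly. Their poses are not given: they have to be found in the camera images.
- stand: Red steel easel stand, fixed to the bench. Flat foot plate 170 (x) x 240 (y) x 8 mm, 8 mm lip on its +x edge; a back plate 120 mm wide rises across it 45 mm to the -x side of the middle and leans to -x, top 70 mm above the bench. Origin: middle of the foot plate underside, on the bench; x points to its open front (away from the robot at yaw 0), y along its width, z up.
- bumper_tall: The taller, narrow bumper: black rubber cap 22 mm across on a round grey pad 24 mm across and 12 mm high, 24 mm high in all before pressing. Loose, 24 g, stands upright on the foot plate (8 mm above the bench) towards one end of it or the other. Origin: centre of the pad's underside, z up.
- tall_top (a point): Centre of the top face of the tall bumper's cap (flat, 22 mm across): the place to press. It moves down with the cap.
- tall_cap (a joint): How far the tall bumper's cap has sunk, m: 0 as it stands, 0.004 at its stop. It starts to give at about 3 N and needs about 4.5 N at the stop; it stays down where it is left. It is seated beyond about 0.002.
- bumper_low: The lower, wide bumper: black rubber cap 40 mm across on a round grey pad 42 mm across and 7 mm high, 14 mm high in all before pressing. Loose, 24 g, stands upright on the foot plate at the other end of it from the tall one. Origin: centre of the pad's underside, z up.
- low_top (a point): Centre of the top face of the low bumper's cap (flat, 40 mm across): the place to press. It moves down with the cap.
- low_cap (a joint): How far the low bumper's cap has sunk, m: 0 as it stands, 0.004 at its stop. Forces and behaviour as for the tall one; it is seated beyond about 0.002.
- clip_tab (a point): Where to press the spring clip, which sits at the middle of the back plate's top edge: a point on the upper face of its bare steel thumb tab, 10 mm from the free end, about 78 mm above the bench. The tab is 30 mm wide and sticks out 40 mm from the hinge towards the stand's -x, rising about 11 degrees. The jaw hangs in front of the back plate.
- clip (a joint): Turn of the clip about its hinge, rad: 0 at rest, grows as the tab is pressed down (10 mm of travel at the tab point is about 0.33), stop at 0.40. A spring brings it back: about 1.2 N at the tab point to start, 5 N at the stop. Beyond 0.15 (4.5 mm) it counts as pressed.
- nail_set: Bystander: steel nail set, a square-shanked punch 87 mm long and 10 to 12 mm thick, lying on the foot plate between the bumpers along the stand's x. Origin: underside, near its middle.
- frame_corner: Bystander: L-shaped corner of gilt plaster picture frame, about 120 x 120 x 32 mm, lying on the bench to the stand's +y side. Origin: on the bench, at the middle of its square.
- pencil_box: Bystander: shut wooden pencil box 200 x 55 x 33 mm, on the bench to the stand's -y side. Origin: centre of its underside.
- tape_measure: Bystander: black tape measure 62 x 34 x 58 mm standing on the bench beyond the stand's front. Origin: centre of its underside.
- glue_bottle: Bystander: closed white glue bottle, 44 mm across and 110 mm high, standing on the bench beyond the stand's front. Origin: centre of its underside.
- offcut: Bystander: dark wooden moulding offcut 120 x 30 x 22 mm lying on the bench behind the stand (its -x side). Origin: centre of its underside.
Things that resemble listed ones, but are neither listed nor needed, are in the scene too. What is shaped like the bumper_tall but turquoise or yellow is not meant.

How it is judged:
On the way, in this order (a step that is already met when the one before it is completed fails the run):
1. the tall bumper is pressed down at least 2 mm while the low bumper has not been (value of joint tall_cap above 0.002 m and value of joint low_cap below 0.002 m and value of joint clip below 0.1 rad), for 0.05 s.
2. then the low bumper is pressed down at least 2 mm, with the finger off the tall one and the clip (value of joint low_cap above 0.002 m and value of joint clip below 0.1 rad and contact force between the fingers and bumper_tall below 0.2 N), for 0.05 s.
3. then the clip's tab is pressed by the fingers (0.15 rad or more), with the fingers off both bumpers (value of joint clip above 0.15 rad and contact force between the fingers and stand above 0.5 N and contact force between the fingers and bumper_tall below 0.2 N and contact force between the fingers and bumper_low below 0.2 N), for 0.05 s.
At the end, for the whole second after the job is handed in: Both bumpers are pressed down by at least 2 mm, at rest, upright on the foot plate within 10 mm of where they started; the clip has sprung back (under 0.05 rad); no other thing on the bench has moved 20 mm (value of joint each of tall_cap, low_cap above 0.002 m and value of joint clip below 0.05 rad and angle between each of bumper_tall, bumper_low's own z axis and vertical below 0.1 rad and z of each of bumper_tall, bumper_low in the frame of stand below 0.013 m and linear speed of each of bumper_tall, bumper_low below 0.02 m/s and distance of each of bumper_tall, bumper_low from where it was at the start of the episode below 0.01 m and distance of each of nail_set, frame_corner, pencil_box, tape_measure, glue_bottle, offcut from where it was at the start of the episode below 0.02 m); the robot touches nothing.
It fails at once if a bumper, the stand or its clip is pressed with more than 20 N (contact force between the fingers and bumper_tall above 20 N or contact force between the fingers and bumper_low above 20 N or contact force between the fingers and stand above 20 N).
It fails at once if a bumper is lifted off the foot plate (5 mm) or shifted more than 10 mm (distance of any of bumper_tall, bumper_low from where it was at the start of the episode above 0.01 m or z of any of bumper_tall, bumper_low in the frame of stand above 0.013 m).
It fails at once if another thing on the bench is moved more than 20 mm (distance of any of nail_set, frame_corner, pencil_box, tape_measure, glue_bottle, offcut from where it was at the start of the episode above 0.02 m).
It also fails if it takes over 48 s, if anything falls off the work surface, if the arm or the gripper's body presses on something with over 40 N, if the wrist force passes 120 N, or if a joint passes its speed limit or range.

## Working session

There is one attempt and no reset: what is moved stays moved. The work goes in short steps, Python scripts to look and compute and a tool call to move; the robot and the scene stay as the last step left them, time stands still between calls to the robot, and variables do not carry over. Pictures are saved under pics/ and viewed, at most 10 in all, crops included, and the job is handed in when it is done.

Besides the shell and the picture viewer there is one more tool, called after "Request:" as name(argument=value, ...) on one line, values as JSON. step_arm: Moves the arm, as the interface text tells. Its arguments: {"type":"object","properties":{"moves":{"type":"array"},"gripper":{"type":"number"},"newtons":{"type":"number"}},"required":["moves"]}

```bash
mkdir -p pics; cat > h.py <<'E'
import numpy as np, cv2
from rig import sense, read_camera, camera_info
from scipy.spatial.transform import Rotation as R
def world(px, depth, ci):
    px=np.asarray(px,float).reshape(-1,1,2)
    n=cv2.undistortPoints(px,np.array(ci["intrinsics"]),np.array(ci["dist_coeffs"])).reshape(-1,2)
    d=np.array([depth[int(round(p[0,1])),int(round(p[0,0]))] for p in px])
    return R.from_quat(ci["orientation"]).apply(np.c_[n,np.ones(len(n))]*d[:,None])+np.array(ci["xyz"])
def plane(px,z,ci):
    px=np.asarray(px,float).reshape(-1,1,2)
    n=cv2.undistortPoints(px,np.array(ci["intrinsics"]),np.array(ci["dist_coeffs"])).reshape(-1,2)
    r=R.from_quat(ci["orientation"]).apply(np.c_[n,np.ones(len(n))]); o=np.array(ci["xyz"])
    return o+r*((z-o[2])/r[:,2])[:,None]
E
python3 - <<'E'
from h import *
s=sense();print(s)
for n in("scene","side"):
    ci=camera_info(n);print(n,ci)
    p,d=read_camera(n);np.savez(f"{n}.npz",p=p,d=d);cv2.imwrite(f"pics/{n}0.png",p[...,::-1])
E
```

```text
{'clock': 0.0, 'joints': array([-1.27758919e+00,  1.24507462e-01,  1.65163043e+00, -2.50205091e-05,
        1.36749649e+00, -8.26500444e-02]), 'joint_vel': array([-0.0006545 , -0.00215182,  0.00021219,  0.00163972,  0.00046053,
       -0.00029101]), 'tau': array([ 1.55304606e-03, -4.17600453e+01, -3.59930241e+01,  7.75814988e-02,
        4.92145366e-02, -1.76983026e-04]), 'tcp_pos': array([ 0.23835018, -0.60405026,  0.21341128]), 'orientation': array([ 9.82392346e-01,  1.86826754e-01, -1.19458835e-04, -1.01392432e-03]), 'force': array([-0.25151161, -0.42616499,  0.46484953]), 'ft_torque': array([-0.0049538 , -0.00486748, -0.0116325 ]), 'finger_force': 0.0, 'grip_width': 0.0947683250220445}
scene {'intrinsics': array([[450.71914812,   0.        , 319.79139706],
       [  0.        , 450.71914812, 204.6555499 ],
       [  0.        ,   0.        ,   1.        ]]), 'dist_coeffs': array([-0.02967502,  0.        ,  0.        ,  0.        ,  0.        ]), 'xyz': array([ 0.97268645, -0.68310039,  0.69466782]), 'orientation': array([ 0.86748769,  0.22282511, -0.11405556, -0.42989   ])}
side {'intrinsics': array([[433.62513326,   0.        , 318.4205047 ],
       [  0.        , 433.62513326, 194.78399602],
       [  0.        ,   0.        ,   1.        ]]), 'dist_coeffs': array([-0.06811986,  0.        ,  0.        ,  0.        ,  0.        ]), 'xyz': array([0.20178537, 0.5099053 , 0.76332849]), 'orientation': array([-0.31747487,  0.88373821, -0.32038842,  0.12477078])}
```

View pics/scene0.png

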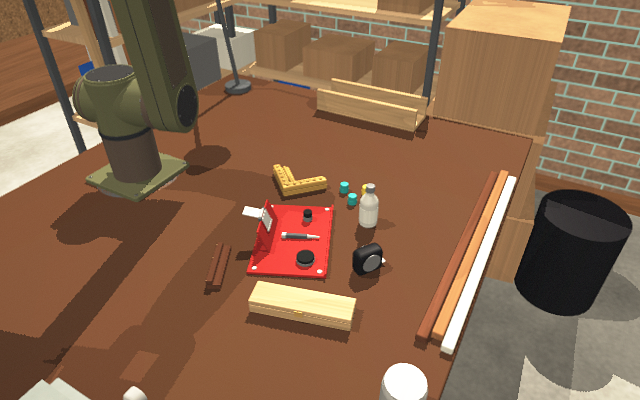

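View pics/side0.png

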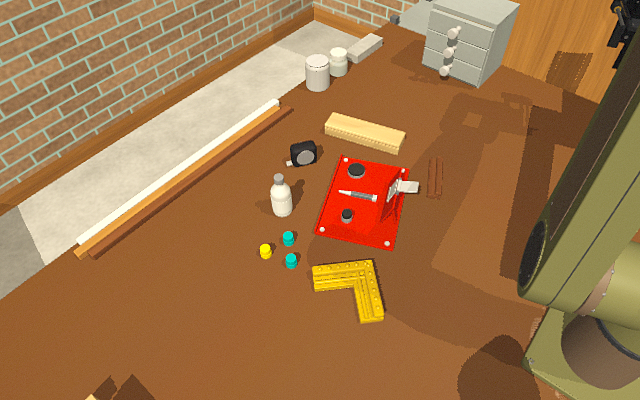

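The scene view shows these things that could be taken for the tall bumper:
- black cap on a grey pad on the red foot, at (307,215) in scene and (347,214) in side. This is the one I want.
- turquoise lookalikes, at (344,187) and (352,199)
- yellow lookalike, at (365,188)

The low bumper is at (305,259) in scene and (356,170) in side. The clip tab is at (252,211) in scene and (405,187) in side. Next I measure them and check in one close crop.

```bash
python3 - <<'E'
from h import *
crops=[]
for n,boxes in (("scene",{"tall":(297,205,318,226),"low":(290,245,322,272),"tab":(238,200,276,234)}),("side",{"tall":(336,203,358,226),"low":(342,158,372,184),"tab":(384,174,424,206)})):
    z=np.load(n+".npz");p,d=z["p"],z["d"];ci=camera_info(n)
    hsv=cv2.cvtColor(p,cv2.COLOR_RGB2HSV)
    # stand outline from red
    for k,(a,b,c,e) in boxes.items():
        ys,xs=np.mgrid[b:e,a:c];px=np.c_[xs.ravel(),ys.ravel()]
        w=world(px,d,ci);v=hsv[ys.ravel(),xs.ravel()]
        if k=="tab": m=(v[:,1]<70)&(v[:,2]>90)&(w[:,2]>.04)
        else: m=(v[:,2]<75)&(w[:,2]>({"tall":.0305,"low":.0205}[k]-.003))&(w[:,2]<.045)
        q=w[m];print(n,k,m.sum(),"min",q.min(0).round(4),"max",q.max(0).round(4),"mid",((q.min(0)+q.max(0))/2).round(4),"mean",q.mean(0).round(4))
        if k!="tab":
            zt={"tall":.032,"low":.022}[k]
            pp=plane(px[m],zt,ci);(cc,r)=cv2.minEnclosingCircle(pp[:,:2].astype(np.float32));print("  circ",np.round(cc,4),round(r,4))
        else:
            (c2,sz,an)=cv2.minAreaRect(q[:,:2].astype(np.float32));print("  rect",np.round(c2,4),np.round(sz,4),an)
            i=q[np.argsort(q[:,2])]; 
    # red foot plate points
    m=(hsv[...,1]>180)&((hsv[...,0]<6)|(hsv[...,0]>174))&(hsv[...,2]>120)
    num,l,st,_=cv2.connectedComponentsWithStats(m.astype(np.uint8)); j=1+np.argmax(st[1:,4]); ys,xs=np.nonzero(l==j)
    w=world(np.c_[xs,ys],d,ci); f=w[(w[:,2]<.013)]
    print(n,"foot",f.mean(0).round(4),cv2.minAreaRect(f[:,:2].astype(np.float32)))
    c=p[190:285,230:345] if n=="scene" else p[145:255,310:430]
    crops.append(cv2.resize(c,(395,400),interpolation=cv2.INTER_CUBIC))
cv2.imwrite("pics/crop.png",np.hstack(crops)[...,::-1])
E
```

```text
scene tall 37 min [0.525  0.0319 0.0278] max [0.5424 0.0496 0.034 ] mid [0.5337 0.0407 0.0309] mean [0.5332 0.0395 0.031 ]
  circ [0.5349 0.038 ] 0.0116
scene low 175 min [ 0.5814 -0.1032  0.0175] max [ 0.6178 -0.065   0.0246] mid [ 0.5996 -0.0841  0.021 ] mean [ 0.5999 -0.0851  0.0212]
  circ [ 0.6013 -0.0861] 0.0205
scene tab 298 min [ 0.4296 -0.6831  0.0405] max [ 0.9727 -0.034   0.6947] mid [ 0.7012 -0.3585  0.3676] mean [ 0.4677 -0.0645  0.0724]
  rect [ 0.6984 -0.3736] [0.0605 0.825 ] 37.35243225097656
scene foot [ 0.5461 -0.0449  0.0073] ((0.5346522927284241, -0.028872355818748474), (0.1701037436723709, 0.24357794225215912), 23.53767967224121)
side tall 58 min [0.5195 0.0335 0.0276] max [0.5386 0.0528 0.0352] mid [0.5291 0.0432 0.0314] mean [0.5291 0.0438 0.0315]
  circ [0.5287 0.0439] 0.0108
side low 146 min [ 0.5787 -0.0985  0.0178] max [ 0.6146 -0.0624  0.0261] mid [ 0.5966 -0.0804  0.0219] mean [ 0.5959 -0.0793  0.0218]
  circ [ 0.5958 -0.0797] 0.0194
side tab 336 min [ 0.2018 -0.0859  0.0402] max [0.4942 0.5099 0.7633] mid [0.348  0.212  0.4018] mean [ 0.459  -0.0557  0.0769]
  rect [0.3344 0.2136] [0.0582 0.6491] 24.57318878173828
side foot [ 0.5263 -0.0097  0.0081] ((0.5318254828453064, -0.029596224427223206), (0.16970056295394897, 0.24276085197925568), 23.32532501220703)
```

View pics/crop.png

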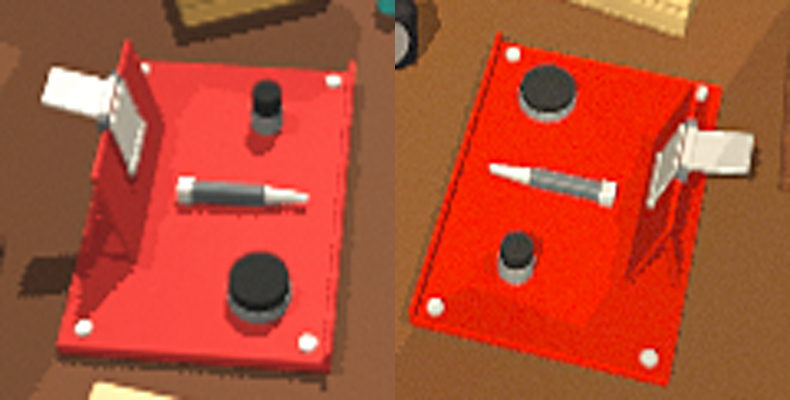

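```bash
python3 - <<'E'
from h import *
c=np.array([.533,-.029]);a=np.radians(23.4);M=np.array([[np.cos(a),np.sin(a)],[-np.sin(a),np.cos(a)]])
for n,b in (("scene",(238,200,276,234)),("side",(384,174,424,206))):
    z=np.load(n+".npz");p,d=z["p"],z["d"];ci=camera_info(n);hsv=cv2.cvtColor(p,cv2.COLOR_RGB2HSV)
    ys,xs=np.mgrid[b[1]:b[3],b[0]:b[2]];px=np.c_[xs.ravel(),ys.ravel()];w=world(px,d,ci);v=hsv[ys.ravel(),xs.ravel()]
    m=(v[:,1]<80)&(v[:,2]>110)&(w[:,2]>.066)&(w[:,2]<.1)
    s=np.c_[(w[m][:,:2]-c)@M.T,w[m][:,2]]; t=s[s[:,0]<-.062]
    print(n,"tab stand-frame",t.min(0).round(4),t.max(0).round(4),t.mean(0).round(4)," all clip",s.min(0).round(4),s.max(0).round(4))
    H=np.arange(400*640); px=np.c_[H%640,H//640]; w=world(px,d,ci); 
    s=np.c_[(w[:,:2]-c)@M.T,w[:,2]]
    for k,(u0,v0,u1,v1) in {"scene":{"bottle":(355,180,382,230)},"side":{"bottle":(268,172,296,218)}}[n].items():
        q=s[(px[:,0]>u0)&(px[:,0]<u1)&(px[:,1]>v0)&(px[:,1]<v1)&(w[:,2]>.06)&(w[:,2]<.13)];print(k,q.min(0).round(3),q.max(0).round(3))
    for k,P in dict(tall=(.532,.041),low=(.598,-.083)).items(): print(k,(M@(np.array(P)-c)).round(4))
s=sense();T=R.from_quat(s["orientation"]);print(T.as_matrix().round(3),s["tcp_pos"],s["clock"])
for P in ((.532,.041,.06),(.598,-.083,.06)): print(T.inv().apply(np.array(P)-s["tcp_pos"])*1000)
E
```

```text
scene tab stand-frame [-0.1085 -0.0215  0.0667] [-0.062   0.0199  0.0808] [-0.0839 -0.0013  0.0747]  all clip [-0.1085 -0.0215  0.0662] [-0.0599  0.0199  0.0808]
bottle [0.151 0.052 0.06 ] [0.191 0.086 0.112]
tall [0.0269 0.0646]
low [ 0.0382 -0.0754]
side tab stand-frame [-0.1091 -0.0256  0.0671] [-0.0621  0.0206  0.0823] [-0.084  -0.0013  0.0754]  all clip [-0.1091 -0.0256  0.0667] [-0.0615  0.0206  0.0823]
bottle [0.15  0.058 0.06 ] [0.191 0.097 0.113]
tall [0.0269 0.0646]
low [ 0.0382 -0.0754]
[[ 0.93   0.367 -0.001]
 [ 0.367 -0.93   0.002]
 [ 0.    -0.002 -1.   ]] [ 0.23837732 -0.60409953  0.21352483] 0.1
[ 509.87835641 -492.02295538  154.51548581]
[ 525.76072611 -352.45331757  154.25754471]
```

Request:
step_arm(moves=[[[510,-492,70],2],[[510,-492,70],2],[[510,-492,70],2],[[510,-492,70],2],[[510,-492,70],2],[[510,-492,70],2],[[510,-492,70],2],[[510,-492,70],2],[[510,-492,70],2],[[510,-492,70],2]], gripper=0)

```text
clock: 1.1
tcp_pos: [0.445, -0.1498, 0.1651]
orientation: [0.986, 0.169, 0.0, 0.0]
force: [0.5, -0.8, 0.1]
grip_width: 0.0207
finger_force: 0.0
```

Request:
step_arm(moves=[[[40,-40,0],0],[[70,-70,0],0],[[105,-105,0],0],[[140,-140,0],0],[[140,-140,0],0],[[140,-140,0],0],[[140,-140,0],0]])

```text
clock: 1.8
tcp_pos: [0.5294, 0.0263, 0.165]
orientation: [0.986, 0.169, -0.001, 0.0]
force: [-0.9, 0.1, 1.5]
grip_width: -0.0001
finger_force: 0.0
```

```bash
cat > rel.py <<'E'
from h import *
c=np.array([.533,-.029]);a=np.radians(23.4)
P=dict(tall=(.532,.041,.032),low=(.598,-.083,.022),tab=(*(c+np.array([[np.cos(a),-np.sin(a)],[np.sin(a),np.cos(a)]])@[-.096,-.001]),.079))
s=sense();T=R.from_quat(s["orientation"])
print(s["clock"],s["tcp_pos"].round(4),s["force"].round(2),s["grip_width"],"yaw",T.as_euler("xyz",degrees=True).round(2))
for k,p in P.items(): print(k,np.round(p,4),(T.inv().apply(np.array(p)-s["tcp_pos"])*1000).round(1))
E
python3 rel.py; python3 - <<'E'
from h import *
p,d=read_camera("wrist");ci=camera_info("wrist");np.savez("w1.npz",p=p,d=d,K=ci["intrinsics"],x=ci["xyz"],o=ci["orientation"],k=ci["dist_coeffs"])
cv2.imwrite("pics/w1.png",p[...,::-1])
E
```

```text
1.8 [0.5294 0.0263 0.165 ] [-0.94  0.1   1.54] -6.36600956412022e-05 yaw [-1.80e+02  6.00e-02  1.95e+01]
tall [0.532 0.041 0.032] [  7.5 -13.  133. ]
low [ 0.598 -0.083  0.022] [ 28.3 125.9 142.9]
tab [ 0.4453 -0.068   0.079 ] [-110.7   60.9   86.1]
```

View pics/w1.png

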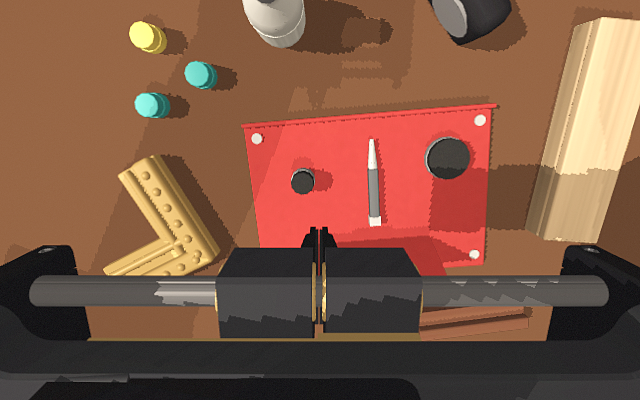

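Wrist view: the tall cap is at about (303,181), the low cap at about (447,157), with the nail set between them at (374,185). I'll refine the positions from this view.

```bash
python3 - <<'E'
from h import *
z=np.load("w1.npz");p=z["p"];ci=dict(intrinsics=z["K"],xyz=z["x"],orientation=z["o"],dist_coeffs=z["k"])
for k,(u,v,r,h) in dict(tall=(303,181,17,.032),low=(447,157,28,.022)).items():
    m=np.zeros((400,640),np.uint8);m[v-r:v+r,u-r:u+r]=(p[v-r:v+r,u-r:u+r].max(2)<75)
    cs=max(cv2.findContours(m,0,2)[0],key=cv2.contourArea);(e,ax,_)=cv2.fitEllipse(cs)
    q=plane(cs.reshape(-1,2),h,ci);print(k,e,ax,plane([e],h,ci).round(4),np.ptp(q,0).round(4))
E
```

```text
tall (302.3922424316406, 182.03721618652344) (21.500965118408203, 22.494596481323242) [[0.5327 0.0412 0.032 ]] [0.0216 0.0204 0.    ]
low (447.9541320800781, 158.2646484375) (38.7030029296875, 42.22722244262695) [[ 0.5986 -0.0823  0.022 ]] [0.0388 0.0399 0.    ]
```

Request:
step_arm(moves=[[[8,-13,30],0],[[8,-13,60],0],[[8,-13,90],0],[[8,-13,110],0],[[8,-13,120],0],[[8,-13,122],0],[[8,-13,122],0],[[8,-13,122],0]])

```text
clock: 2.65
tcp_pos: [0.5343, 0.0415, 0.0451]
orientation: [0.986, 0.169, 0.001, 0.0]
force: [0.7, -0.7, -0.1]
grip_width: 0.0005
finger_force: 0.0
```

```bash
python3 rel.py
```

```text
2.65 [0.5343 0.0415 0.0451] [ 0.69 -0.7  -0.07] 0.0005171535205894073 yaw [ 1.7995e+02 -1.4000e-01  1.9500e+01]
tall [0.532 0.041 0.032] [-2.4 -0.3 13.1]
low [ 0.598 -0.083  0.022] [ 18.4 138.6  23.2]
tab [ 0.4453 -0.068   0.079 ] [-120.4   73.6  -34.2]
```

Request:
step_arm(moves=[[[-2,0,3],0],[[-2,0,6],0],[[-2,0,8],0],[[-2,0,10],0],[[-2,0,11],0],[[-2,0,12],0],[[-2,0,12],0]])

```text
clock: 3.35
tcp_pos: [0.5312, 0.0412, 0.0316]
orientation: [0.985, 0.17, -0.0, -0.0]
force: [-0.7, -0.4, 1.4]
grip_width: 0.0003
finger_force: 1.0
```

Request:
step_arm(moves=[[[0,0,0.7],0],[[0,0,1.4],0],[[0,0,2],0],[[0,0,2],0]])

```text
clock: 3.75
tcp_pos: [0.5313, 0.0412, 0.0295]
orientation: [0.986, 0.17, -0.0, -0.0]
force: [-2.0, -0.1, 3.8]
grip_width: 0.0006
finger_force: 1.7
```

Request:
step_arm(moves=[[[0,0,0.6],0],[[0,0,1.2],0],[[0,0,1.5],0],[[0,0,1.5],0]])

```text
clock: 4.15
tcp_pos: [0.5313, 0.0412, 0.0282]
orientation: [0.986, 0.17, -0.0, -0.0]
force: [-3.4, 0.5, 5.8]
grip_width: 0.0007
finger_force: 2.9
```

Request:
step_arm(moves=[[[0,0,0.5],0],[[0,0,0.8],0],[[0,0,0.8],0]])

```text
clock: 4.45
tcp_pos: [0.5314, 0.0412, 0.0282]
orientation: [0.985, 0.17, -0.0, -0.0]
force: [-5.2, 0.4, 10.5]
grip_width: 0.0003
finger_force: 5.1
```

At its stop. I'll lift straight off and travel to the low bumper.

Request:
step_arm(moves=[[[0,0,-2],0],[[0,0,-5],0],[[0,0,-15],0],[[0,0,-50],0],[[10,45,-60],0],[[20,90,-60],0],[[21,138,-50],0],[[21,138,-30],0],[[21,138,-20],0],[[21,138,-20],0]])

```text
clock: 5.45
tcp_pos: [0.5954, -0.0813, 0.0451]
orientation: [0.985, 0.17, -0.002, -0.001]
force: [-0.8, 0.5, 0.3]
grip_width: 0.0004
finger_force: 0.0
```

```bash
python3 rel.py; python3 - <<'E'
from h import *
ci=camera_info("side");p,d=read_camera("side");cv2.imwrite("pics/s2.png",cv2.resize(p[145:255,310:430],(600,550))[...,::-1])
E
```

```text
5.45 [ 0.5954 -0.0813  0.0451] [-0.76  0.52  0.28] 0.0003905790499192324 yaw [-179.86    0.2    19.54]
tall [0.532 0.041 0.032] [ -18.8 -136.4   13.5]
low [ 0.598 -0.083  0.022] [ 1.9  2.5 23.1]
tab [ 0.4453 -0.068   0.079 ] [-137.2  -62.8  -33.3]
```

View pics/s2.png

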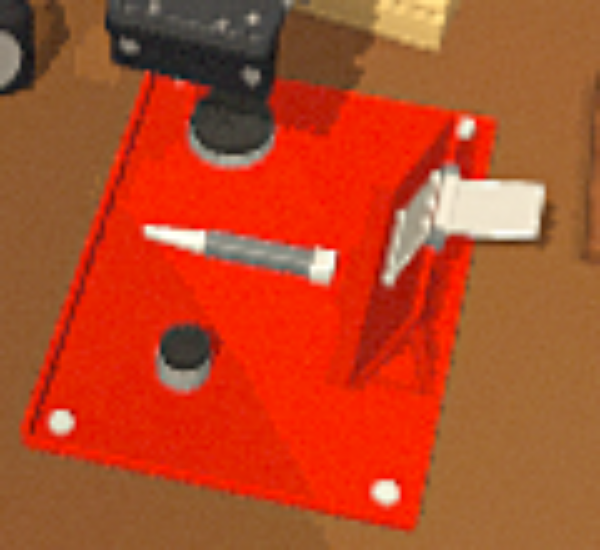

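The crop shows the tall bumper upright and in place at (184,357), with its cap sunk. The finger is over the low bumper at (232,130).

Request:
step_arm(moves=[[[2,2,6],0],[[2,2,12],0],[[2,2,17],0],[[2,2,20],0],[[2,2,21.5],0],[[2,2,22.5],0],[[2,2,22.5],0]])

```text
clock: 6.2
tcp_pos: [0.5997, -0.0831, 0.0246]
orientation: [0.986, 0.17, -0.0, -0.0]
force: [0.4, -0.1, 0.9]
grip_width: 0.0004
finger_force: 0.0
```

Request:
step_arm(moves=[[[0,0,0.8],0],[[0,0,1.6],0],[[0,0,2.4],0],[[0,0,3.2],0],[[0,0,4],0],[[0,0,4.5],0],[[0,0,4.5],0]])

```text
clock: 6.9
tcp_pos: [0.5999, -0.0831, 0.0205]
orientation: [0.986, 0.17, 0.0, 0.0]
force: [-1.4, 0.3, 3.3]
grip_width: 0.001
finger_force: 1.8
```

Request:
step_arm(moves=[[[0,0,0.6],0],[[0,0,1.2],0],[[0,0,1.8],0],[[0,0,2.2],0],[[0,0,2.2],0]])

```text
clock: 7.4
tcp_pos: [0.5999, -0.0832, 0.0183]
orientation: [0.986, 0.17, 0.0, 0.0]
force: [-1.4, 1.0, 5.2]
grip_width: 0.0002
finger_force: 2.6
```

Request:
step_arm(moves=[[[0,0,0.5],0],[[0,0,0.9],0],[[0,0,0.9],0]])

```text
clock: 7.7
tcp_pos: [0.6, -0.0832, 0.0183]
orientation: [0.986, 0.17, -0.0, -0.0]
force: [-4.1, 0.2, 9.2]
grip_width: 0.0002
finger_force: 4.9
```

At its stop. Next I go over the tab.

Request:
step_arm(moves=[[[0,0,-2],0],[[0,0,-5],0],[[0,0,-15],0],[[0,0,-55],0],[[0,0,-100],0],[[-40,-20,-105],0],[[-80,-40,-105],0],[[-120,-55,-105],0],[[-140,-65,-100],0],[[-140,-65,-90],0]])

```text
clock: 8.7
tcp_pos: [0.4448, -0.0684, 0.1076]
orientation: [0.986, 0.169, 0.001, 0.0]
force: [-0.0, 0.3, 1.3]
grip_width: 0.0002
finger_force: 0.0
```

```bash
python3 rel.py; python3 - <<'E'
from h import *
a=[]
for n,b in (("side",(145,255,310,430)),("scene",(185,285,230,345))):
    p,d=read_camera(n);a.append(cv2.resize(p[b[0]:b[1],b[2]:b[3]],(395,400)))
cv2.imwrite("pics/s3.png",np.hstack(a)[...,::-1])
E
```

```text
8.7 [ 0.4448 -0.0684  0.1076] [-0.02  0.3   1.29] 0.00018834007959165347 yaw [ 1.7993e+02 -1.1000e-01  1.9510e+01]
tall [0.532 0.041 0.032] [118.6 -74.1  75.7]
low [ 0.598 -0.083  0.022] [139.4  64.8  86. ]
tab [ 0.4453 -0.068   0.079 ] [ 0.6 -0.2 28.6]
```

View pics/s3.png

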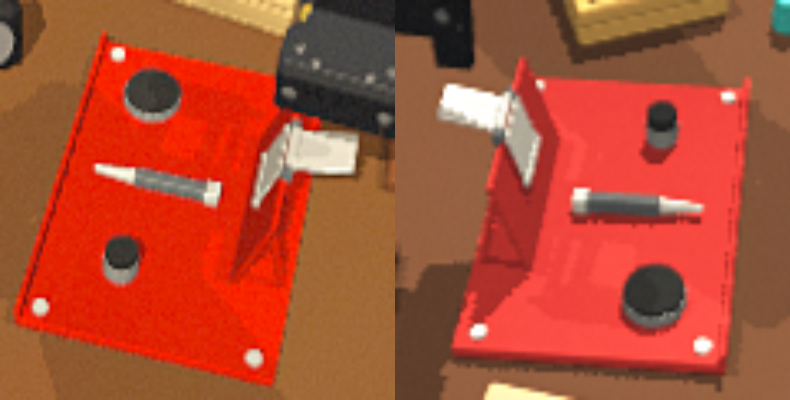

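Both bumpers are in place with their caps down: tall at (122,255) and low at (152,97) in the left half. The gripper hangs over the tab at (325,152). I'll press it in small steps.

Request:
step_arm(moves=[[[0,0,7],0],[[0,0,14],0],[[0,0,19],0],[[0,0,22],0],[[0,0,24],0],[[0,0,25],0],[[0,0,25],0]])

```text
clock: 9.5
tcp_pos: [0.4461, -0.0687, 0.0821]
orientation: [0.986, 0.17, -0.0, -0.0]
force: [-0.8, 0.4, 0.2]
grip_width: 0.0003
finger_force: 0.0
```

Request:
step_arm(moves=[[[0,0,1],0],[[0,0,2],0],[[0,0,3],0],[[0,0,4],0],[[0,0,5],0],[[0,0,6],0],[[0,0,7],0],[[0,0,7],0]])

```text
clock: 10.3
tcp_pos: [0.4461, -0.0687, 0.0751]
orientation: [0.986, 0.17, -0.0, 0.0]
force: [-0.7, -1.1, 2.7]
grip_width: 0.0003
finger_force: 1.0
```

Request:
step_arm(moves=[[[0,0,1],0],[[0,0,2],0],[[0,0,3],0],[[0,0,3],0],[[0,0,3],0]])

```text
clock: 10.8
tcp_pos: [0.446, -0.0688, 0.0723]
orientation: [0.985, 0.17, -0.0, 0.0]
force: [-3.5, -1.4, 4.3]
grip_width: 0.0003
finger_force: 2.1
```

```bash
python3 - <<'E'
from h import *
s=[]
a=[]
for n,b in (("side",(145,255,310,430)),("scene",(185,285,230,345))):
    p,d=read_camera(n);s.append(sense()["force"]);a.append(cv2.resize(p[b[0]:b[1],b[2]:b[3]],(395,400)))
print(np.round(s,2),sense()["tcp_pos"])
cv2.imwrite("pics/s4.png",np.hstack(a)[...,::-1])
E
```

```text
[[-2.37 -1.86  3.58]
 [-2.15 -2.03  4.24]] [ 0.44602897 -0.06877404  0.07220529]
```

View pics/s4.png

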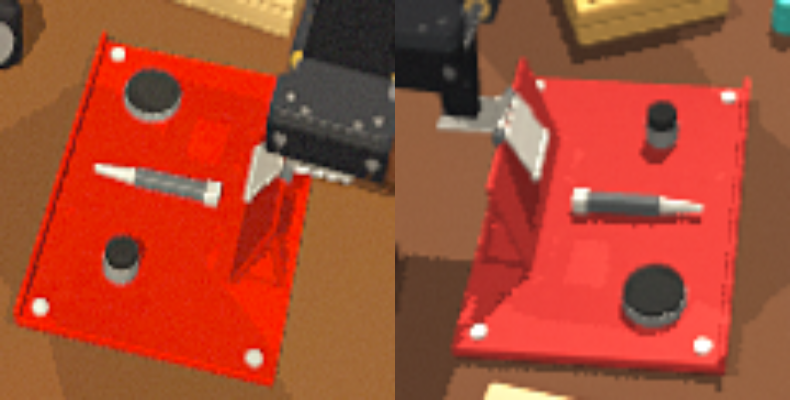

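The clip has visibly turned: the tab at (470,125) is lower and the jaw at (525,140) has swung out. The force of about 4 N fits roughly 0.25 rad. I'll add 1 mm for margin, then release.

Request:
step_arm(moves=[[[0,0,1],0],[[0,0,1],0],[[0,0,-2],0],[[0,0,-5],0],[[0,0,-9],0],[[0,0,-14],0],[[0,0,-30],0],[[0,0,-60],0],[[0,0,-90],0],[[0,0,-90],0]])

```text
clock: 11.9
tcp_pos: [0.4489, -0.0692, 0.167]
orientation: [0.985, 0.17, 0.004, 0.002]
force: [0.4, 0.1, 0.8]
grip_width: 0.0006
finger_force: 0.0
```

Request:
step_arm(moves=[[[0,0,0],0],[[0,0,0],0],[[0,0,0],0],[[0,0,0],0],[[0,0,0],0]])

```text
clock: 12.4
tcp_pos: [0.4457, -0.0685, 0.1613]
orientation: [0.986, 0.17, -0.001, -0.0]
force: [0.6, -0.1, -1.0]
grip_width: 0.0003
finger_force: 0.0
```

```bash
python3 - <<'E'
from h import *
a=[]
for n,b in (("side",(145,255,310,430)),("scene",(185,285,230,345))):
    p,d=read_camera(n);a.append(cv2.resize(p[b[0]:b[1],b[2]:b[3]],(395,400)))
    ci=camera_info(n)
    for k,(x0,y0,x1,y1) in {"side":dict(tall=(336,203,358,226),low=(342,158,372,184)),"scene":dict(tall=(297,205,318,226),low=(290,245,322,272))}[n].items():
        ys,xs=np.mgrid[y0:y1,x0:x1];px=np.c_[xs.ravel(),ys.ravel()];w=world(px,d,ci)
        m=(p[ys.ravel(),xs.ravel()].max(1)<75)&(w[:,2]>.013)&(w[:,2]<.05);print(n,k,w[m].mean(0).round(4),np.percentile(w[m][:,2],70).round(4))
cv2.imwrite("pics/s5.png",np.hstack(a)[...,::-1]);print(sense()["tcp_pos"],sense()["force"])
E
```

```text
side tall [0.5286 0.0443 0.027 ] 0.0285
side low [ 0.5964 -0.0809  0.0181] 0.0188
scene tall [0.5338 0.0396 0.0255] 0.0273
scene low [ 0.5996 -0.0842  0.0173] 0.0181
[ 0.44593955 -0.06861587  0.16172577] [-1.46216158  1.25424772  0.13170834]
```

View pics/s5.png

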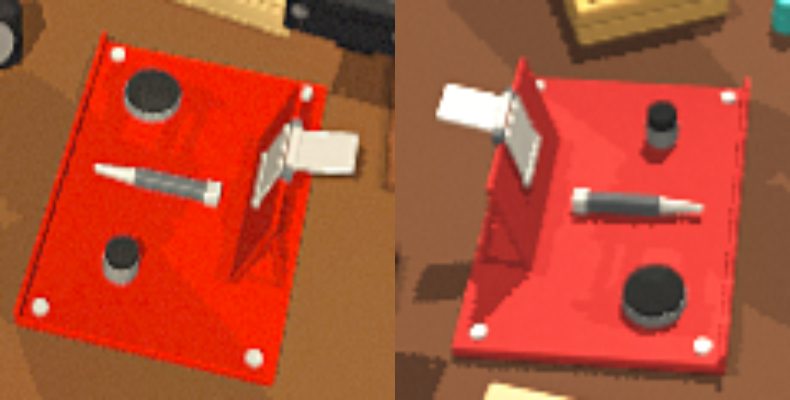

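The picture shows the tab back at rest at (470,105). Both caps are about 4 mm down and unshifted, and the arm is clear.

```bash
python3 -c "from rig import hand_in; print(hand_in())"
```

```text
the job is handed in; nothing more can be done
None
```

I pressed the tall bumper, then the low bumper, down to their stops, then pressed the clip tab and let it spring back; nothing on the stand shifted in the last pictures, and the job is handed in (no verdict was returned).

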